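# Roll a cabinet shelf's snap-in edge trim flush

## Robot

A 6-joint arm with a two-finger parallel gripper is mounted at the origin on the work surface. World frame = base frame: x ahead of the robot, y to its left, z up, the work surface at z = 0. Lengths are in mm, angles in rad, forces in N, time in s.
With the tool pointing down it reaches from about 275 to 750 mm from the base axis. Payload 10.2 kg.
Tool frame: the origin (TCP) lies at the very end of the fingers, on their centre line; the grasp point (between the pads) lies 19 mm behind it (ctrl.tcp_to_grasp is the distance from the TCP to the grasp point, in mm); z points along the fingers, x is the direction in which the jaws open and shut, and the axes are right-handed (so a half turn about z gives the same grasp; the last joint's range is limited). The gripper opens to 85 mm and grips with 20 to 120 N. Pads are 22 mm wide; open, the fingers measure 114 mm over their backs; the gripper's body (76 mm by 85 mm) begins 54 mm behind the grasp point. The pads swing forward as they close: fully open they stand 13 mm farther back than shut.
Start: joints at [-1.426, 0.313, 1.498, -0, 1.331, -0.223], TCP at [188.759, -489.899, 231.294] pointing down, gripper open.
Joint ranges: [-2.94, 2.94], [-0.97, 2.17], [0.19, 2.56], [-1.23, 4.37], [0.02, 3.11], [-2.88, 2.88]. Speed limits (rad/s): [2.39, 2.39, 3.01, 3.14, 3.14, 3.14].

## Interface

Orientations are given as a unit quaternion [w, x, y, z].
In Python, from rig import monitor, vision, order, ctrl gives the robot as it stands. The module is installed in compiled form; this text tells all that it offers.
- The arm moves only by the shell command python3 -m pendant 'ROWS' [FORCE]. ROWS is JSON, a list that holds one entry, the list of rows, each a list of 5 numbers: the closure, from -1 (fully open) to 1 (shut), then the shift along the world's x, y, z in m, then the turn about the world's z in degrees. In form: [[[fingers, dx, dy, dz, spin], ...]]. A call has 1 to 20 rows; each row is the pose to reach, as a shift and turn from the pose commanded when the call began; what a row does not reach only later rows make up. A row lasts 1/10 s, in which the tool goes at most 50 mm and 8.59 degrees, less where a joint would pass 70% of its speed; a pose out of reach is approached as far as the arm can. A call with a gripper value outside its range is refused whole. The fingers move at their own pace and stop on an object; FORCE is the grip in N (left out, the last holds). Time passes only in rows, so rows that repeat a pose let the fingers close. It gives the time, the measured TCP pose, the force and the opening at its end, in the units of the state.
- monitor.sense(): the state, without advancing time (a new reading comes with each control period).
- vision.capture(name): name is "side" or "top"; returns (picture, depth): 400x640x3 uint8, red, green, blue; 400x640 float32, mm along the optical axis (not along the pixel's ray), 0 where there is no reading.
- vision.camera_info(name): a dict with "fov_y" (degrees; the focal length in pixels is half the picture's height over the tangent of half this angle, whatever the lens; pixels are square), "cx", "cy" (the principal point, pixels), "distortion" ([k1, k2, p1, p2, k3] as OpenCV has them; the pictures are not rectified), "R" (3x3) and "t" (3): a world point X has camera coordinates R X + t. Camera axes: x right, y down, z forward; pixel columns grow to the right and rows downward; lengths in mm; the calibration is good to about 2 mm. A picture is of the moment at which its call begins. camera_info takes no time and is no camera call.
- order.finish_job(): hands the job in, once; it reports no verdict.
The state is a dict: "time_s": time; "joints": joint angles; "dq": joint speeds; "tau": joint torques, N m; "eef_pos": TCP position; "ee_rot": TCP orientation; "force": force on the tool from outside, world axes, zero at the start; "wrist_torque": the same for the moment, N m; "grip_width": opening from 0.0 (shut) to 1.0 (fully open).
Only numpy, scipy, OpenCV 4.12 (cv2) and the standard library are available. Lean on these libraries where they do the work, as an engineer would, in place of code of your own. Each camera call takes 0.05 s, during which the arm holds its last target.

## Task

The sectioned grey trim strip along the front edge of the white laundry-cabinet shelf is standing proud. Take the hand roller by its upright handle from its wooden rest, roll it with firm pressure along the strip from one end to the other until every section is flush with the shelf, pressing with the roller only and not the fingers, then set the roller back upright on its rest. Leave the other things where they stand.

Things in the scene. Friction and masses are not known exactly. Their poses are not given: they have to be found in the camera images.
- shelf: White melamine shelf board, fixed flat on the work surface, 180 (x) x 320 (y) x 40 mm high. Origin: centre of its underside. A grey trim strip, 24 mm wide, lies in a groove along its y, centred at x = -50 mm, y from -120 to +120 mm: six rigid 40 mm sections, 0 to 5 from -y to +y. The board's top (40 mm up) continues level on both sides of the strip and 40 mm beyond its ends.
- section0 (a joint): how far trim section 0 (centre at shelf y = -100 mm) is pressed down, in m: 0 = its top 4 mm proud of the shelf, 0.004 = fully home and flush. It yields under about 9 N, stays where it is left and does not spring back. All six sections start 3 to 4 mm proud.
- section1 (a joint): the same for section 1, centre at shelf y = -60 mm
- section2 (a joint): the same for section 2, centre at shelf y = -20 mm
- section3 (a joint): the same for section 3, centre at shelf y = +20 mm
- section4 (a joint): the same for section 4, centre at shelf y = +60 mm
- section5 (a joint): the same for section 5, centre at shelf y = +100 mm (the +y end)
- roller: Hand roller, about 0.33 kg, upright. Origin: centre of the underside of its steel cross plate (36 x, 84 y, 6 mm thick). Above it an upright wooden handle, 28 mm in x, 26 in y, from 6 to 70 mm above the origin. Below it a free-turning rubber wheel, 40 mm diameter, 30 wide, axle along the roller's y, 22 mm below the origin (wheel's lowest point 42 mm below the origin). It rolls along its x.
- wheel (a joint): turning angle of the roller's wheel about its axle, rad; 0 at the start, grows when the roller travels towards its own +x. The wheel's radius is 20 mm.
- rest: Fixed wooden roller rest, left or right of the shelf (tin on the other side). Origin: centre of its underside. Foot 90 x 80 mm; two upright cheeks along its x, 70 mm long, 12 thick, tops 60 mm up, inner faces 50 mm apart. The roller's plate lies across both tops, the wheel hanging between; at the start the roller's axes match the rest's and its origin is 60 mm above the rest's.
- tin: bystander: closed round steel clothespin tin, 94 mm diameter, 88 mm high; origin at the centre of its underside
- cup: bystander on the shelf: white ceramic measuring cup with a handle, 70 mm diameter, 65 mm high; origin at the centre of its underside
- lint_brush: bystander on the shelf: white plastic lint brush, 50 x 165 mm, 24 mm high; origin under the centre of its head
- jug: bystander: closed blue plastic detergent jug, 100 x 150 mm, 217 mm high; origin at the centre of its underside
- sprayer: bystander: clear bottle with a white spray nozzle, 70 mm diameter, 193 mm high; origin at the centre of its underside
- dish: bystander: white ceramic soap dish, 100 mm diameter, 20 mm high; origin at the centre of its underside
Mind the look-alikes: they are no part of the job. Several things have the shape of the rest; the one meant has the colours described above.

How it is judged (in metres and radians):
On the way, in this order (a step that is already met when the one before it is completed fails the run):
1. the roller is lifted clear of its rest (z of roller in the frame of rest above 0.085 m and contact force between roller and rest below 0.1 N), for 0.1 s.
2. the roller's wheel has rolled along the strip: it has turned by at least 5 rad (100 mm of travel) either way while pressing on the shelf strip, before the last section is seated ((value of joint wheel above 5 rad or value of joint wheel below -5 rad) and contact force between roller and shelf above 2 N).
3. all six sections are pressed home, to within 1.5 mm of flush (value of joint each of section0, section1, section2, section3, section4, section5 above 0.0025 m), for 0.1 s.
At the end, for the whole second after the job is handed in: Every trim section is within 1.5 mm of flush (joint above 0.0025), and the roller is at rest, upright within 0.1 rad, its plate lying on both cheeks of its rest (origin 56 to 64 mm above the rest's underside and within 35 mm of the rest's centre in plan) (all of step 3 and z of roller in the frame of rest between 0.056 and 0.064 m and horizontal distance between roller and rest below 0.035 m and angle between roller's own z axis and vertical below 0.1 rad and linear speed of roller below 0.02 m/s); the robot touches nothing.
It fails at once if the fingers press on the shelf or its strip with more than 4 N (contact force between the fingers and shelf above 4 N).
It fails at once if a bystander is moved by more than 30 mm (distance of any of tin, cup, lint_brush, jug, sprayer, dish from where it was at the start of the episode above 0.03 m).
It also fails if it takes over 72 s, if anything falls off the work surface, if the arm or the gripper's body presses on something with over 40 N, if the wrist force passes 120 N, or if a joint passes its speed limit or range.

## Working session

There is one attempt and no reset: what is moved stays moved. The work goes in short steps, Python scripts to look and compute and a shell command to move; the robot and the scene stay as the last step left them, time stands still between calls to the robot, and variables do not carry over. Pictures are saved under pics/ and viewed, and the job is handed in when it is done.

```bash
mkdir -p pics; python3 - <<'E'
from rig import monitor, vision, order, ctrl
import cv2,numpy as np
print(monitor.sense()); print(ctrl.tcp_to_grasp)
for n in("top","side"):
    p,d=vision.capture(n); cv2.imwrite(f"pics/{n}0.png",p[:,:,::-1]); np.save(f"{n}0.npy",d); np.save(f"{n}0p.npy",p)
    print(n,vision.camera_info(n))
E
```

```text
{'time_s': 0.0, 'joints': array([-1.42638672e+00,  3.13500016e-01,  1.49846430e+00, -4.25587910e-05,
        1.33097121e+00, -2.23383826e-01]), 'dq': array([ 0.00033698, -0.00021826,  0.00042182, -0.00025657, -0.00039226,
        0.00071429]), 'tau': array([ 6.72515616e-04, -4.12264287e+01, -2.59739345e+01, -1.42508493e-04,
        4.14070731e-03,  3.29447676e-05]), 'eef_pos': array([ 188.71554268, -489.62991482,  230.69923201]), 'ee_rot': array([-4.79122591e-04,  8.24489587e-01, -5.65876726e-01, -4.70842038e-04]), 'force': array([-0.23733007,  0.10747239,  0.07963462]), 'wrist_torque': array([ 0.01024843, -0.01485722, -0.00585032]), 'grip_width': 0.9999556138054643}
18.700000000000003
top {'fov_y': 47.68854893921784, 'cx': 317.28827440178236, 'cy': 195.5241017614644, 'distortion': array([-0.04307774,  0.        ,  0.        ,  0.        ,  0.        ]), 'R': array([[-0.02803316, -0.99955338, -0.01035282],
       [-0.98726769,  0.02930792, -0.15634434],
       [ 0.15657793,  0.00583818, -0.98764835]]), 't': array([  69.10502186,  541.2761839 , 1239.97501679])}
side {'fov_y': 50.460273567074225, 'cx': 311.5540957094242, 'cy': 200.9839364512471, 'distortion': array([0.03608227, 0.        , 0.        , 0.        , 0.        ]), 'R': array([[-9.87609430e-01, -1.56931812e-01,  1.44445493e-04],
       [-9.12391296e-02,  5.73440294e-01, -8.14150877e-01],
       [ 1.27683341e-01, -8.04076263e-01, -5.80653363e-01]]), 't': array([ 544.57337608,   57.12279424, 1138.151375  ])}
```

View pics/top0.png

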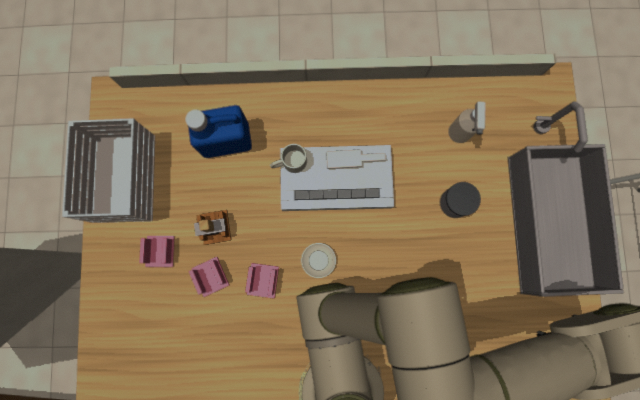

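View pics/side0.png

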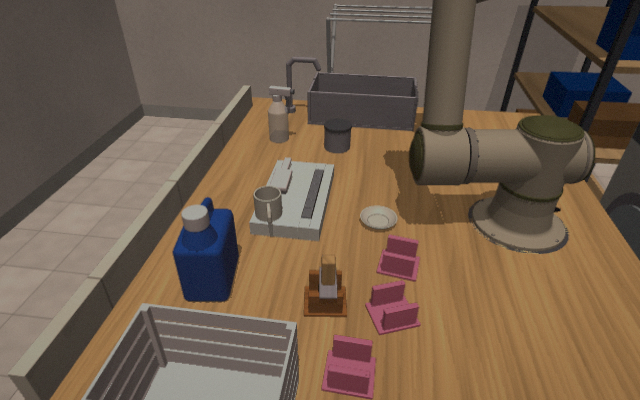

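The top view (up = +x, left = +y) has four rest-shaped things. The brown wooden one with the roller is at (212,227); pink look-alikes are at (157,251), (209,277) and (262,281). I choose the brown one. The strip runs from about (295,195) to (380,193), the cup is at (293,157) and the tin at (462,200).

```bash
cat > h.py <<'E'
import numpy as np,cv2
from rig import vision
def K(n):
    c=vision.camera_info(n); f=200/np.tan(np.radians(c['fov_y']/2))
    return np.array([[f,0,c['cx']],[0,f,c['cy']],[0,0,1]]),c
def ray(n,uv):
    k,c=K(n); q=cv2.undistortPoints(np.array([[uv]],float),k,np.array(c['distortion']))[0,0]
    R=np.array(c['R']);t=np.array(c['t']); return -R.T@t, R.T@np.array([q[0],q[1],1])
def atz(n,uv,z):
    o,d=ray(n,uv); return o+d*(z-o[2])/d[2]
def atd(n,uv,D):
    o,d=ray(n,uv); return o+d*D
def proj(n,X):
    k,c=K(n); return cv2.projectPoints(np.array(X,float).reshape(-1,3),cv2.Rodrigues(np.array(c['R']))[0],np.array(c['t']),k,np.array(c['distortion']))[0][:,0]
def cloud(n,D):
    k,c=K(n); v,u=np.mgrid[0:400,0:640]
    q=cv2.undistortPoints(np.stack([u.ravel(),v.ravel()],1).astype(float)[:,None],k,np.array(c['distortion']))[:,0]
    P=np.c_[q,np.ones(len(q))]*D.reshape(-1,1)
    return ((P-np.array(c['t']))@np.array(c['R'])).reshape(400,640,3)
E
python3 - <<'E'
import cv2,numpy as np
t=cv2.imread('pics/top0.png');s=cv2.imread('pics/side0.png')
a=cv2.resize(t[195:255,180:250],None,fx=8,fy=8,interpolation=2)
b=cv2.resize(t[135:220,270:400],None,fx=6,fy=6,interpolation=2)
c=cv2.resize(s[240:330,285:365],None,fx=6,fy=6,interpolation=2)
cv2.imwrite('pics/a.png',a);cv2.imwrite('pics/b.png',b);cv2.imwrite('pics/c.png',c)
from h import *
for n in('top','side'):
    C=cloud(n,np.load(n+'0.npy'));np.save(n+'C.npy',C)
C=np.load('topC.npy')
print(C[227,140:200:20].round(),'shelf',C[180,300].round(),C[200,340].round(),C[194,300:380:14].round(1))
E
```

```text
[[472. 576.   1.]
 [470. 516.   1.]
 [469. 457.   0.]] shelf [589. 101.  43.] [529. -11.  40.] [[548.5 102.3  45.3]
 [547.6  62.7  43.5]
 [546.3  23.   44.4]
 [545.3 -16.7  43.1]
 [544.9 -56.8  38. ]
 [542.7 -95.8  44.9]]
```

View pics/a.png

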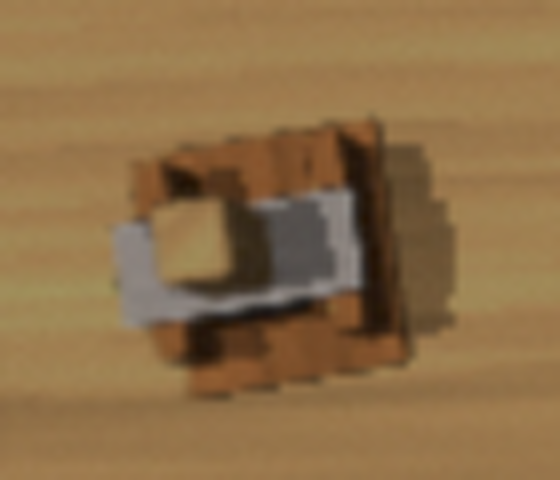

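View pics/b.png

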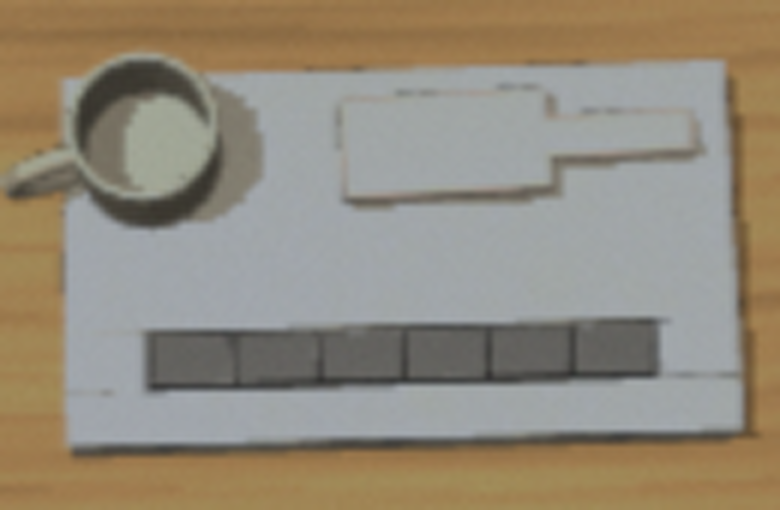

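View pics/c.png

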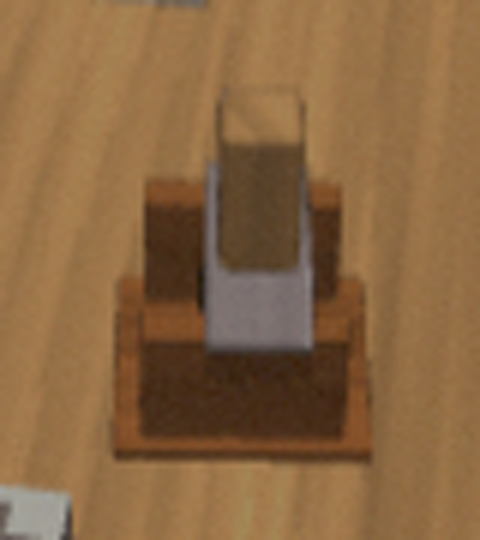

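```bash
python3 - <<'E'
from h import *
def m(pts,off,s,z): return np.array([atz('top',((x+.5)/s-.5+off[0],(y+.5)/s-.5+off[1]),z)[:2] for x,y in pts])
def rep(nm,p):
    print(nm,p.round(1).tolist(),'c',p.mean(0).round(1),'sides',[round(float(np.linalg.norm(p[i]-p[(i+1)%4])),1) for i in range(4)],
     'long dir deg',np.degrees(np.arctan2(*((p[0]+p[3]-p[1]-p[2])[::-1]))).round(2))
o=(180,195)
rep('handle',m([(155,203),(226,198),(233,272),(161,282)],o,8,130))
rep('plate',m([(113,228),(350,190),(362,288),(125,325)],o,8,66))
o=(270,135)
rep('strip',m([(147,333),(655,320),(657,375),(148,388)],o,6,43.5))
rep('shelf',m([(62,80),(725,62),(745,432),(70,445)],o,6,40))
C=np.load('topC.npy').reshape(-1,3);S=np.load('sideC.npy').reshape(-1,3)
for nm,c in(('top',C),('side',S)):
  def reg(x0,x1,y0,y1,z0,z1):
    return c[(c[:,0]>x0)&(c[:,0]<x1)&(c[:,1]>y0)&(c[:,1]<y1)&(c[:,2]>z0)&(c[:,2]<z1)]
  for b in [(400,530,350,470,122,140),(400,530,350,470,60,74),(560,700,60,150,90,120)]:
    q=reg(*b); print(nm,b,len(q),q.mean(0).round(1) if len(q) else '',q.min(0).round() if len(q) else '',q.max(0).round() if len(q) else '')
E
```

```text
handle [[473.4, 366.3], [474.4, 342.8], [450.0, 340.2], [447.3, 364.0]] c [461.3 353.3] sides [23.6, 24.6, 23.9, 26.2] long dir deg 94.39
plate [[472.2, 398.2], [483.2, 315.6], [449.0, 311.3], [438.5, 393.6]] c [460.7 354.7] sides [83.4, 34.4, 83.0, 34.1] long dir deg 97.42
strip [[560.6, 118.9], [559.6, -121.6], [533.3, -121.3], [534.2, 119.0]] c [546.9  -1.2] sides [240.5, 26.3, 240.2, 26.3] long dir deg 89.78
shelf [[686.2, 157.7], [685.4, -162.1], [505.4, -161.9], [508.6, 156.6]] c [596.4  -2.4] sides [319.8, 180.0, 318.5, 177.6] long dir deg 89.64
top (400, 530, 350, 470, 122, 140) 75 [459.9 357.9 129.6] [447. 350. 123.] [473. 367. 135.]
top (400, 530, 350, 470, 60, 74) 126 [454.8 382.4  65.4] [428. 350.  60.] [495. 398.  74.]
top (560, 700, 60, 150, 90, 120) 168 [645.5 115.9 102.1] [611.  81.  90.] [679. 149. 112.]
side (400, 530, 350, 470, 122, 140) 123 [460.8 361.1 127.7] [447. 350. 122.] [475. 371. 132.]
side (400, 530, 350, 470, 60, 74) 308 [459.1 379.2  65.3] [432. 351.  60.] [494. 399.  74.]
side (560, 700, 60, 150, 90, 120) 300 [646.4 116.   99.8] [612.  80.  90.] [681. 150. 109.]
```

Measured: roller at about (461, 354), yaw +7.4°, which agrees between handle and plate, with sizes right (83×34 plate). Shelf centre is about (596.5, -2.3), yaw -0.3°, so the strip is at x≈546.5. The crop confirms the brown wooden rest with a steel plate and wooden handle. I'll grip with the jaws along the roller's y (tool yaw -68.9 to -82.6), so a later turn of +82.3° lines the roller up with the strip.

```bash
python3 -m pendant '[[[-1,0.02,0.045,0,0],[-1,0.04,0.09,0,0],[-1,0.06,0.135,0,0],[-1,0.08,0.18,0,0],[-1,0.10,0.225,0,-2],[-1,0.12,0.27,0,-4],[-1,0.135,0.315,0,-6],[-1,0.15,0.36,0,-8],[-1,0.165,0.405,0,-10],[-1,0.18,0.45,0,-12],[-1,0.195,0.495,0,-13.7],[-1,0.21,0.54,0,-13.7],[-1,0.22,0.585,0,-13.7],[-1,0.23,0.63,0,-13.7],[-1,0.24,0.675,0,-13.7],[-1,0.25,0.72,0,-13.7],[-1,0.26,0.765,0,-13.7],[-1,0.268,0.81,0,-13.7],[-1,0.2723,0.844,0,-13.7],[-1,0.2723,0.844,0,-13.7]]]' 120
```

```text
time_s: 2.1
eef_pos: [460.5, 357.3, 230.1]
ee_rot: [0.0, 0.752, -0.659, -0.001]
force: [0.3, -0.3, -0.9]
grip_width: 0.998
```

```bash
python3 -m pendant '[[[-1,0,0,-0.04,0],[-1,0,0,-0.06,0],[-1,0,0,-0.06,0],[-1,0,0,-0.06,0]]]'
python3 - <<'E'
from h import *
from rig import monitor
s=monitor.sense();print(s['eef_pos'],s['ee_rot'],s['joints'])
im=[]
for n,(x,y) in (('top',(160,160)),('side',(260,180))):
    p,d=vision.capture(n); im.append(cv2.resize(p[y:y+130,x:x+130,::-1],None,fx=3,fy=3,interpolation=2))
cv2.imwrite('pics/pre.png',np.hstack(im))
E
```

```text
time_s: 2.5
eef_pos: [461.4, 353.8, 172.1]
ee_rot: [-0.0, 0.751, -0.66, 0.0]
force: [0.4, 0.9, 0.5]
grip_width: 1.003
[461.35796119 353.80930554 172.07227344] [-2.01989836e-04  7.50984500e-01 -6.60319788e-01  1.32592782e-04] [ 4.52869838e-01  4.84860989e-01  1.40642749e+00 -9.32752596e-05
  1.24982911e+00  1.89538831e+00]
```

View pics/pre.png

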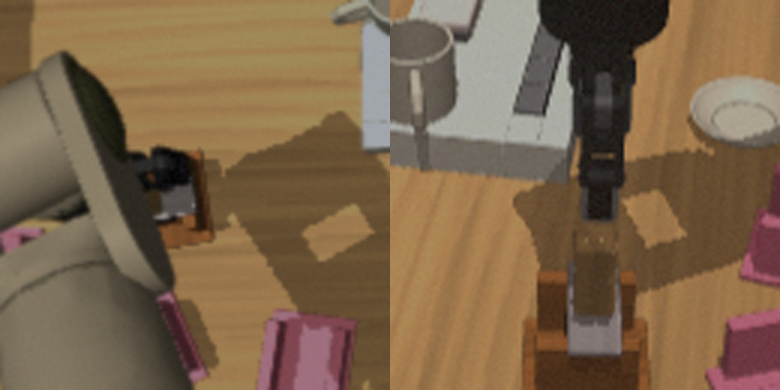

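The side view shows the fingers lined up over the handle at crop (597,215), with nothing in the way. Descending and gripping.

```bash
python3 -m pendant '[[[-1,0,0,-0.03,0],[-1,0,0,-0.06,0],[-1,0,0,-0.08,0],[-1,0,0,-0.095,0],[-1,0,0,-0.095,0],[1,0,0,-0.095,0],[1,0,0,-0.095,0],[1,0,0,-0.095,0],[1,0,0,-0.095,0],[1,0,0,-0.095,0],[1,0,0,-0.095,0],[1,0,0,-0.095,0],[1,0,0,-0.095,0],[1,0,0,-0.095,0]]]' 120
```

```text
time_s: 4.0
eef_pos: [461.5, 354.3, 77.2]
ee_rot: [-0.001, 0.751, -0.66, 0.0]
force: [-0.6, -0.3, 6.5]
grip_width: 0.288
```

```bash
python3 -m pendant '[[[1,0,0,0.02,0],[1,0,0,0.04,0],[1,0,0,0.06,0],[1,0,0,0.07,0],[1,0,0,0.07,0],[1,0,0,0.07,0],[1,0,0,0.07,0]]]'
python3 - <<'E'
from h import *
im=[]
for n,(x,y) in (('top',(160,160)),('side',(260,180))):
    p,d=vision.capture(n); im.append(cv2.resize(p[y:y+130,x:x+130,::-1],None,fx=3,fy=3,interpolation=2))
cv2.imwrite('pics/lift.png',np.hstack(im))
E
```

```text
time_s: 4.7
eef_pos: [460.6, 353.8, 145.0]
ee_rot: [0.001, 0.751, -0.66, -0.0]
force: [-0.3, -0.8, -3.3]
grip_width: 0.288
```

View pics/lift.png

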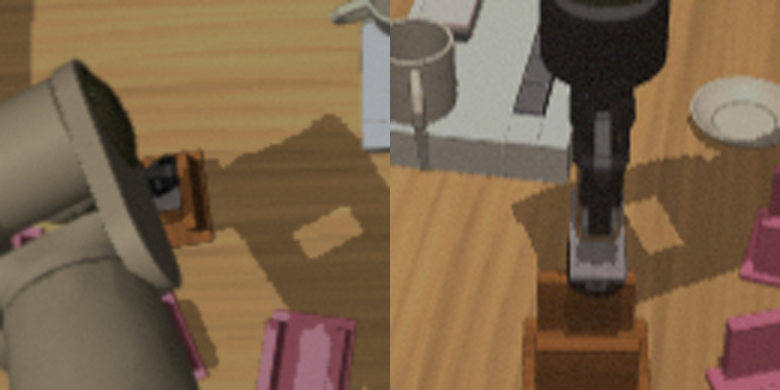

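The roller is lifted clear and upright in the jaws; the wrist reads its weight (-3.3 N). Carrying it over section 5 with the turn.

```bash
python3 -m pendant '[[[1,0.008,-0.025,0,8.2],[1,0.016,-0.05,0,16.4],[1,0.024,-0.075,0,24.6],[1,0.032,-0.1,0,32.8],[1,0.04,-0.125,0,41],[1,0.048,-0.15,0,49.2],[1,0.056,-0.175,0,57.4],[1,0.064,-0.2,0,65.6],[1,0.072,-0.225,0,73.8],[1,0.08,-0.24,0,82.3],[1,0.0855,-0.2555,0,82.3],[1,0.0855,-0.2555,0,82.3],[1,0.0855,-0.2555,0,82.3],[1,0.0855,-0.2555,0,82.3],[1,0.0855,-0.2555,0,82.3]]]'
python3 - <<'E'
from h import *
from rig import monitor
s=monitor.sense();print(s['eef_pos'],s['ee_rot'],s['joints'],s['force'])
im=[]
for n,(x,y) in (('top',(250,120)),('side',(210,110))):
    p,d=vision.capture(n); im.append(cv2.resize(p[y:y+130,x:x+130,::-1],None,fx=3,fy=3,interpolation=2))
cv2.imwrite('pics/over.png',np.hstack(im))
E
```

```text
time_s: 6.3
eef_pos: [546.3, 99.3, 146.3]
ee_rot: [-0.0, 1.0, -0.003, -0.0]
force: [-0.5, 0.6, -3.5]
grip_width: 0.288
[546.28122665  99.30661747 146.28255809] [-3.92060527e-05  9.99995955e-01 -2.84243040e-03 -9.11147296e-05] [-3.12353531e-02  4.56857783e-01  1.52219240e+00  7.97560474e-05
  1.16272685e+00 -2.55821416e-02] [-0.54291131  0.61611526 -3.45481653]
```

View pics/over.png

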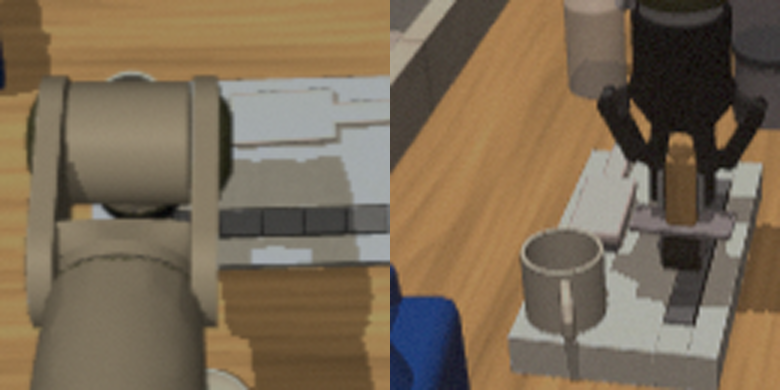

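The side view shows the wheel centred above the strip at crop (682,255), with the axle across it. The cup is well clear. Lowering, then checking the force.

```bash
python3 -m pendant '[[[1,0,0,-0.02,0],[1,0,0,-0.035,0],[1,0,0,-0.04,0],[1,0,0,-0.042,0],[1,0,0,-0.043,0],[1,0,0,-0.043,0]]]'; python3 -m pendant '[[[1,0,0,-0.001,0],[1,0,0,-0.002,0],[1,0,0,-0.002,0]]]'; python3 -m pendant '[[[1,0,0,-0.001,0],[1,0,0,-0.002,0],[1,0,0,-0.002,0]]]'
```

```text
time_s: 7.0
eef_pos: [546.9, 98.6, 103.9]
ee_rot: [-0.0, 1.0, -0.003, 0.001]
force: [0.1, -0.3, -2.4]
grip_width: 0.284
time_s: 7.3
eef_pos: [546.9, 98.6, 102.1]
ee_rot: [0.0, 1.0, -0.003, 0.001]
force: [-2.9, -0.4, 3.9]
grip_width: 0.288
time_s: 7.6
eef_pos: [546.9, 98.6, 100.0]
ee_rot: [0.0, 1.0, -0.003, 0.001]
force: [-1.0, -0.0, 4.4]
grip_width: 0.288
```

```bash
for i in 1 2; do python3 -m pendant '[[[1,0,0,-0.001,0],[1,0,0,-0.001,0],[1,0,0,-0.001,0]]]'; done
```

```text
time_s: 7.9
eef_pos: [546.9, 98.6, 99.1]
ee_rot: [0.0, 1.0, -0.003, 0.001]
force: [-2.1, -0.1, 5.6]
grip_width: 0.286
time_s: 8.2
eef_pos: [547.0, 98.6, 99.0]
ee_rot: [0.0, 1.0, -0.003, 0.001]
force: [-4.4, -0.6, 12.5]
grip_width: 0.29
```

The section bottomed out at TCP z≈99.0, against 99.2 predicted for flush. Pressing a little more and rolling toward -y.

```bash
python3 -m pendant '[[[1,0,0,-0.001,0],[1,0,-0.004,-0.001,0],[1,0,-0.008,-0.001,0],[1,0,-0.012,-0.001,0],[1,0,-0.016,-0.001,0],[1,0,-0.02,-0.001,0]]]'; python3 -m pendant '[[[1,0,-0.004,0,0],[1,0,-0.008,0,0],[1,0,-0.012,0,0],[1,0,-0.016,0,0],[1,0,-0.02,0,0],[1,0,-0.024,0,0],[1,0,-0.028,0,0],[1,0,-0.032,0,0],[1,0,-0.036,0,0],[1,0,-0.04,0,0]]]'
python3 - <<'E'
from h import *
im=[]
for n,(x,y) in (('top',(270,120)),('side',(210,110))):
    p,d=vision.capture(n); im.append(cv2.resize(p[y:y+130,x:x+130,::-1],None,fx=3,fy=3,interpolation=2))
cv2.imwrite('pics/roll1.png',np.hstack(im))
E
```

```text
time_s: 8.8
eef_pos: [547.2, 79.2, 98.8]
ee_rot: [-0.0, 1.0, -0.003, 0.001]
force: [-6.0, 2.0, 18.9]
grip_width: 0.285
time_s: 9.8
eef_pos: [547.3, 39.0, 98.8]
ee_rot: [-0.0, 1.0, -0.003, 0.001]
force: [-6.0, 1.7, 19.0]
grip_width: 0.289
```

View pics/roll1.png

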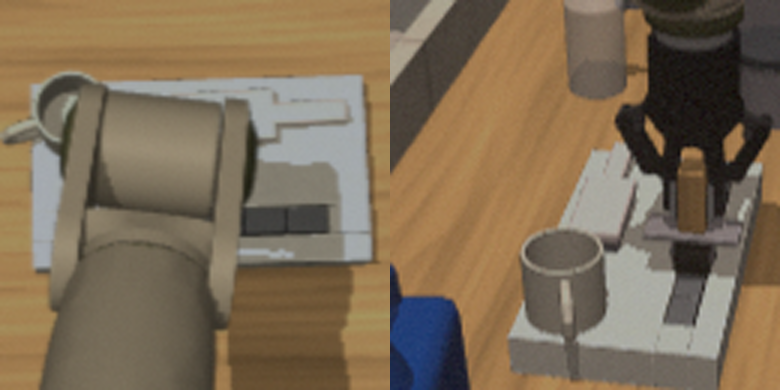

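The roller stays upright, the force is steady at 19 N, and the sections behind it lie flush. Continuing to the other end.

```bash
python3 -m pendant '[[[1,0,-0.004,0,0],[1,0,-0.008,0,0],[1,0,-0.012,0,0],[1,0,-0.016,0,0],[1,0,-0.02,0,0],[1,0,-0.024,0,0],[1,0,-0.028,0,0],[1,0,-0.032,0,0],[1,0,-0.036,0,0],[1,0,-0.04,0,0],[1,0,-0.044,0,0],[1,0,-0.048,0,0],[1,0,-0.052,0,0],[1,0,-0.056,0,0],[1,0,-0.06,0,0],[1,0,-0.064,0,0],[1,0,-0.068,0,0],[1,0,-0.072,0,0],[1,0,-0.076,0,0],[1,0,-0.08,0,0]]]'; python3 -m pendant '[[[1,0,-0.004,0,0],[1,0,-0.008,0,0],[1,0,-0.012,0,0],[1,0,-0.016,0,0],[1,0,-0.02,0,0],[1,0,-0.024,0,0],[1,0,-0.028,0,0],[1,0,-0.032,0,0],[1,0,-0.036,0,0],[1,0,-0.04,0,0],[1,0,-0.044,0,0],[1,0,-0.048,0,0],[1,0,-0.052,0,0],[1,0,-0.056,0,0],[1,0,-0.06,0,0],[1,0,-0.064,0,0],[1,0,-0.068,0,0],[1,0,-0.072,0,0],[1,0,-0.074,0,0],[1,0,-0.074,0,0]]]'
```

```text
time_s: 11.9
eef_pos: [547.3, -41.4, 98.8]
ee_rot: [0.0, 1.0, -0.003, 0.001]
force: [-6.4, 1.7, 19.5]
grip_width: 0.288
time_s: 13.9
eef_pos: [547.3, -116.4, 98.9]
ee_rot: [0.001, 1.0, -0.003, 0.001]
force: [-5.7, -1.5, 19.2]
grip_width: 0.293
```

```bash
python3 -m pendant '[[[1,0,0,0.01,0],[1,0,0,0.04,0],[1,0,0,0.048,0],[1,0,0,0.048,0]]]'
python3 - <<'E'
from h import *
im=[]
for n,(x,y) in (('top',(270,120)),('side',(210,110))):
    p,d=vision.capture(n); im.append(cv2.resize(p[y:y+130,x:x+130,::-1],None,fx=3,fy=3,interpolation=2))
    np.save(n+'1.npy',cloud(n,d))
cv2.imwrite('pics/roll2.png',np.hstack(im))
E
```

```text
time_s: 14.3
eef_pos: [547.0, -115.5, 145.0]
ee_rot: [0.0, 1.0, -0.003, 0.001]
force: [1.0, 0.3, -3.4]
grip_width: 0.288
```

View pics/roll2.png

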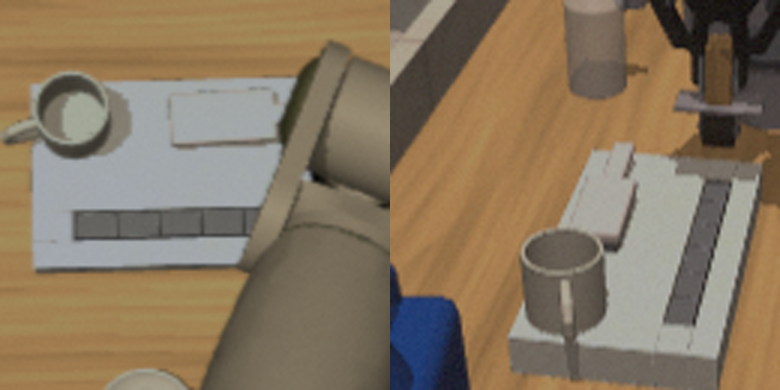

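The strip appears flush along its length in both views. Checking with depth against the adjacent shelf.

```bash
python3 - <<'E'
import numpy as np
for f in('topC','top1','sideC','side1'):
    c=np.load(f+'.npy').reshape(-1,3); out=[]
    for k in range(6):
        yc=-1.5+(-100+40*k)
        def h(x0,x1):
            m=(abs(c[:,1]-yc)<15)&(c[:,0]>x0)&(c[:,0]<x1)&(c[:,2]>25)&(c[:,2]<60); return (np.median(c[m,2]),m.sum())
        a=h(538,555);b=h(566,590);d=h(512,527); out.append((k,round(float(a[0]-b[0]),1),round(float(a[0]-d[0]),1),int(a[1])))
    print(f,out)
E
```

```text
topC [(0, 3.2, 2.1, 65), (1, 3.2, 3.3, 62), (2, 3.3, 3.8, 62), (3, 4.1, 4.6, 57), (4, 3.9, 3.3, 60), (5, 2.9, 3.6, 58)]
top1 [(0, nan, nan, 0), (1, 0.3, nan, 13), (2, 0.1, 0.2, 59), (3, 0.5, 0.3, 58), (4, -0.7, -1.3, 60), (5, -0.5, -0.4, 59)]
sideC [(0, 2.6, 2.9, 30), (1, 2.7, 2.6, 30), (2, 3.0, 2.7, 36), (3, 3.3, 3.1, 39), (4, 3.5, 3.5, 40), (5, 3.0, 3.1, 46)]
side1 [(0, -0.2, 0.3, 32), (1, -0.0, 0.1, 31), (2, 0.0, 0.3, 36), (3, -0.6, -0.6, 40), (4, 0.0, 0.3, 39), (5, -0.0, 0.1, 44)]
  return _methods._mean(a, axis=axis, dtype=dtype,
  ret = ret.dtype.type(ret / rcount)
```

Every section is flush: 0±0.6 mm in the side depth, against about 3 mm before. Carrying the roller back to above its rest.

```bash
python3 -m pendant '[[[1,-0.007,0.036,0.005,0],[1,-0.014,0.072,0.005,0],[1,-0.02,0.108,0.005,-6],[1,-0.027,0.144,0.005,-14],[1,-0.034,0.18,0.005,-22],[1,-0.04,0.216,0.005,-30],[1,-0.047,0.252,0.005,-38],[1,-0.054,0.288,0.005,-46],[1,-0.06,0.324,0.005,-54],[1,-0.067,0.36,0.005,-62],[1,-0.073,0.4,0.005,-70],[1,-0.079,0.44,0.005,-78],[1,-0.0855,0.4695,0.005,-82.3],[1,-0.0855,0.4695,0.005,-82.3],[1,-0.0855,0.4695,0.005,-82.3],[1,-0.0855,0.4695,0.005,-82.3]]]'
python3 - <<'E'
from h import *
from rig import monitor
s=monitor.sense();print(s['eef_pos'],s['ee_rot'],s['force'])
im=[]
for n,(x,y) in (('top',(160,160)),('side',(260,180))):
    p,d=vision.capture(n); im.append(cv2.resize(p[y:y+130,x:x+130,::-1],None,fx=3,fy=3,interpolation=2))
cv2.imwrite('pics/back.png',np.hstack(im))
E
```

```text
time_s: 16.0
eef_pos: [461.1, 353.2, 148.5]
ee_rot: [0.001, 0.751, -0.66, -0.0]
force: [-0.4, 0.1, -2.5]
grip_width: 0.288
[461.05883493 353.20850315 148.48427888] [ 7.34374916e-04  7.51044536e-01 -6.60251110e-01 -1.91878732e-04] [-0.36556564  0.13106069 -2.47812832]
```

View pics/back.png

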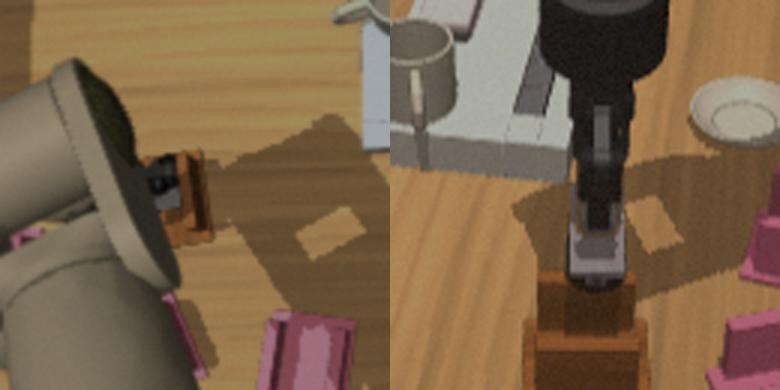

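The view matches the lift picture; the roller is upright over its rest. Lowering.

```bash
python3 -m pendant '[[[1,0,0,-0.03,0],[1,0,0,-0.05,0],[1,0,0,-0.06,0],[1,0,0,-0.066,0],[1,0,0,-0.069,0],[1,0,0,-0.069,0],[1,0,0,-0.069,0]]]'; python3 -m pendant '[[[1,0,0,-0.001,0],[1,0,0,-0.002,0],[1,0,0,-0.002,0],[1,0,0,-0.002,0]]]'
```

```text
time_s: 16.8
eef_pos: [461.4, 354.3, 81.1]
ee_rot: [-0.001, 0.751, -0.66, 0.0]
force: [-0.5, 0.6, -2.5]
grip_width: 0.29
time_s: 17.2
eef_pos: [461.1, 354.1, 78.3]
ee_rot: [-0.0, 0.751, -0.66, 0.0]
force: [-0.1, -0.1, -2.9]
grip_width: 0.288
```

```bash
python3 -m pendant '[[[1,0,0,-0.001,0],[1,0,0,-0.001,0],[1,0,0,-0.001,0]]]';python3 -m pendant '[[[1,0,0,-0.001,0],[1,0,0,-0.001,0],[1,0,0,-0.001,0]]]'
```

```text
time_s: 17.5
eef_pos: [461.1, 354.1, 77.3]
ee_rot: [-0.0, 0.751, -0.66, 0.0]
force: [-0.5, -0.6, -2.1]
grip_width: 0.283
time_s: 17.8
eef_pos: [461.1, 354.1, 77.2]
ee_rot: [-0.0, 0.751, -0.66, 0.0]
force: [-3.2, -1.7, 4.7]
grip_width: 0.29
```

The plate is on the cheeks (force reversed, z the same as at the pick). Releasing and withdrawing straight up.

```bash
python3 -m pendant '[[[0.2,0,0,0,0],[-0.3,0,0,0,0],[-1,0,0,0,0],[-1,0,0,0,0],[-1,0,0,0,0],[-1,0,0,0,0],[-1,0,0,0,0],[-1,0,0,0.02,0],[-1,0,0,0.05,0],[-1,0,0,0.09,0],[-1,0,0,0.13,0],[-1,0,0,0.17,0],[-1,0,0,0.17,0]]]'
python3 -m pendant '[[[-1,-0.02,-0.04,0,0],[-1,-0.04,-0.08,0,0],[-1,-0.06,-0.12,0,0],[-1,-0.07,-0.16,0,0],[-1,-0.08,-0.2,0,0],[-1,-0.09,-0.24,0,0],[-1,-0.1,-0.28,0,0],[-1,-0.11,-0.32,0,0],[-1,-0.12,-0.36,0,0],[-1,-0.13,-0.4,0,0],[-1,-0.14,-0.44,0,0],[-1,-0.15,-0.48,0,0],[-1,-0.16,-0.52,0,0],[-1,-0.16,-0.56,0,0],[-1,-0.16,-0.6,0,0],[-1,-0.16,-0.6,0,0],[-1,-0.16,-0.6,0,0],[-1,-0.16,-0.6,0,0]]]'
python3 - <<'E'
from h import *
from rig import monitor
s=monitor.sense();print(s['eef_pos'],s['force'],abs(s['dq']).max())
im=[]
for n,(x,y) in (('top',(180,195)),('side',(285,240))):
    p,d=vision.capture(n); im.append(cv2.resize(p[y:y+90,x:x+75,::-1],None,fx=5,fy=5,interpolation=2)); np.save(n+'2.npy',cloud(n,d)); cv2.imwrite(f'pics/{n}end.png',p[:,:,::-1])
cv2.imwrite('pics/end.png',np.hstack(im))
for f in('top2','side2'):
    c=np.load(f+'.npy').reshape(-1,3); out=[]
    for k in range(6):
        yc=-1.5+(-100+40*k)
        def h(x0,x1):
            m=(abs(c[:,1]-yc)<15)&(c[:,0]>x0)&(c[:,0]<x1)&(c[:,2]>25)&(c[:,2]<60); return np.median(c[m,2]) if m.any() else np.nan
        out.append(round(float(h(538,555)-h(566,590)),1))
    print(f,out)
    for z0,z1 in((122,140),(60,74)):
        m=(c[:,0]>425)&(c[:,0]<500)&(c[:,1]>300)&(c[:,1]<410)&(c[:,2]>z0)&(c[:,2]<z1);print(m.sum(),c[m].mean(0).round(1),c[m].min(0).round(),c[m].max(0).round())
E
```

```text
time_s: 19.1
eef_pos: [462.6, 354.9, 252.1]
ee_rot: [-0.005, 0.751, -0.66, 0.002]
force: [0.9, 0.2, 0.4]
grip_width: 1.0
time_s: 20.9
eef_pos: [301.0, -245.1, 246.1]
ee_rot: [-0.0, 0.751, -0.66, -0.0]
force: [-0.2, 0.7, -0.1]
grip_width: 1.001
[ 301.02887384 -245.08132211  246.05634517] [-0.21647412  0.69813905 -0.09355917] 0.010148256301454616
top2 [-0.3, -0.0, 0.0, -0.6, -0.5, 0.3]
109 [460.3 353.3 129.5] [447. 340. 122.] [476. 367. 136.]
314 [460.6 349.   65.6] [428. 310.  60.] [499. 397.  73.]
side2 [-0.1, 0.4, 0.7, 0.3, -0.1, 0.6]
148 [461.  357.6 127.9] [447. 342. 122.] [475. 369. 132.]
349 [459.8 372.6  65.3] [431. 315.  60.] [499. 399.  74.]
```

View pics/end.png

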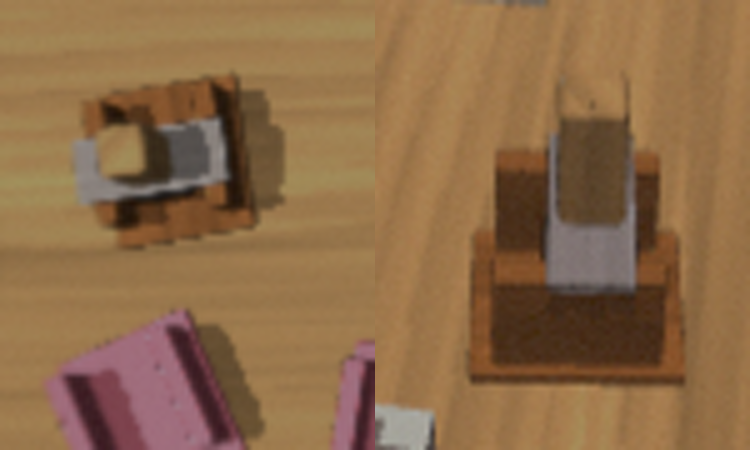

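View pics/topend.png

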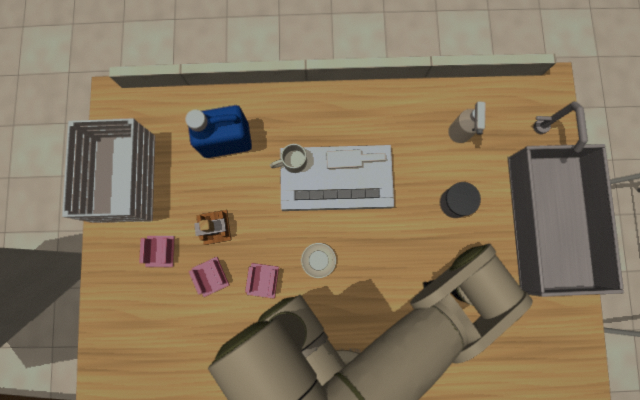

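The roller stands upright with its plate across both cheeks, as at the start, at (212,227). The strip is flush, and the cup (293,157), brush, jug, tin (462,200), sprayer and dish (318,260) are unmoved. Handing in.

```bash
python3 -c "
from rig import order; print(order.finish_job())"
```

```text
the job is handed in; nothing more can be done
None
```

I rolled the trim strip flush, put the roller back upright on its wooden rest and handed the job in at about 21 s. No verdict is reported.

- **Rolling:** I gripped the roller by its handle and turned it in line with the strip. I pressed section 5 down, then rolled from y = +98 to -116 mm at a steady 19 N or so on the wrist. That is about 215 mm, or 10.7 rad if the wheel did not slip; the wheel angle itself cannot be read.
- **Strip:** the last depth check puts all six sections within 0.7 mm of the shelf top, about the noise of the measurement. They stood about 3 mm proud at the start.
- **Roller:** it is upright with its plate across both cheeks. Its handle and plate measure within about 1 mm of where they were, and the gripper is open and well clear.
- **Other things:** the cup, brush, jug, tin, sprayer and dish look unmoved in the final top picture. None of my checks failed or disagreed.

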